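# Prop the sandwich press half open to air

### The job

The sandwich press (the rectangular one) has been wiped out: raise its lid by the bar handle to 45 degrees and leave it standing there, so that it airs. Keep the round waffle maker shut, and do not knock over or push away the salt shaker that stands between the two.

Things in the scene. Friction and masses are not known exactly. Their poses are not given: they have to be found in the camera images.
- press: Fixed sandwich press: black base, steel lid, rectangular, 170 mm deep (x), 180 wide (y), 88 tall shut. Origin: centre under its feet, on the counter (6 mm below the hob, z -6 mm); own -x points to its front (handle side, yaw -0.1 to 0.6 rad), z up. Handle: black round bar 14 mm thick along y, 86 mm clear between its two end posts, 41 mm clear of the lid's front; lid shut, its centre is at x -133, y 0, z 66 mm.
- press_lid (a joint): Angle of the press's lid, rad: 0 shut (level), grows as its front rises, 0.785 is 45 degrees, stop at 1.75; starts 0 to 0.3. Stiff hinge: it stays where left; raising takes 3 to 6 N at the bar. Hinge line: along the press's y at x +85, z 56 mm; the bar goes round it at 218 mm, up and to the rear, and can turn between gripping fingers.
- waffle_lid (a joint): Opening angle in rad of the lid of the other appliance, the round waffle maker: 170 mm across, 90 mm tall, of the same black and steel and with the same bar handle and hinge. 0 is shut, and it starts shut. It stands to the right of the press as the robot sees them.
- salt_shaker: Upright salt shaker with a round grey top, 44 mm thick and 90 mm tall, 0.1 kg, loose on the work surface between the two appliances. Origin: centre of its underside.

How it is judged (in metres and radians):
At the end, for the whole second after the job is handed in: The sandwich press's lid stands still at 45 degrees, within 10 degrees either way (0.611 to 0.960 rad); the waffle maker is shut (under 0.1 rad); the salt shaker stands upright within 50 mm of where it started (value of joint press_lid between 0.611 and 0.96 rad and velocity of joint press_lid between -0.05 and 0.05 rad/s and value of joint waffle_lid below 0.1 rad and angle between salt_shaker's own z axis and vertical below 0.3 rad and distance of salt_shaker from where it was at the start of the episode below 0.05 m); the robot touches nothing.
It fails at once if the waffle maker's lid is lifted (0.15 rad or more) (value of joint waffle_lid above 0.15 rad).
It fails at once if the salt shaker is knocked over (angle between salt_shaker's own z axis and vertical above 0.7 rad).
It also fails if it takes over 32 s, if anything falls off the work surface, if the arm or the gripper's body presses on something with over 40 N, if the wrist force passes 120 N, or if a joint passes its speed limit or range.

### The arm

A 6-joint arm with a two-finger parallel gripper is mounted at the origin on a cart in front of the work surface, level with it; the furniture and walls round the work are solid. World frame = base frame: x ahead of the robot, y to its left, z up, the work surface at z = 0. Lengths are in m, angles in degrees, forces in N, time in s.
With the tool pointing down it reaches from about 0.375 to 0.9 m from the base axis. Payload 3.1 kg.
Tool frame: the origin (TCP) lies at the very end of the fingers, on their centre line; the grasp point (between the pads) lies 19 mm behind it; z points along the fingers, y is the line along which they close (so a half turn about z gives the same grasp; the last joint's range is limited). The gripper opens to 87 mm and grips with 3 to 60 N. Pads are 19 mm wide; open, the fingers measure 117 mm over their backs; the gripper's body (75 mm by 190 mm) begins 51 mm behind the grasp point.
Start: joints at [-78.295, 30.224, 82.088, -0, 67.689, -10.227], TCP at [0.233, -0.58, 0.223] pointing down, gripper open.
Joint ranges: [-176.69, 176.69], [-43.24, 126.21], [12.49, 139.97], [-82, 262], [0, 151.66], [-163.58, 163.58]. Speed limits (degrees/s): [159.86, 159.86, 180, 180, 180, 180].

### API

Orientations are given as a 3x3 rotation matrix whose columns are the frame's x, y, z axes.
In Python, from rig import readout, cams, bot gives the robot as it stands.
- The arm moves only by the shell command python3 -m inch 'ROWS'. ROWS is JSON, a list of rows, each a list of 5 numbers: the shift along the world's x, y, z in cm, then the turn about the world's z in degrees, then the finger opening in cm, from 0 to 8.7. In form: [[dx, dy, dz, twist, fingers], ...]. A call has 1 to 10 rows; each row is the pose to reach, as a shift and turn from the pose commanded when the call began; what a row does not reach only later rows make up. A row lasts 1/12 s, in which the tool goes at most 41.7 mm and 7.16 degrees, less where a joint would pass 70% of its speed; a pose out of reach is approached as far as the arm can. A call with a gripper value outside its range is refused whole. The fingers move at their own pace and stop on an object; the grip force is fixed at half the most. Time passes only in rows, so rows that repeat a pose let the fingers close. It gives the time, the measured TCP pose, the force, the opening and the grip force at its end, in the units of the state.
- readout.read_state(): the state, without advancing time (a new reading comes with each control period).
- cams.capture(name): name is "side" or "top"; returns a dict with "image" (480x640x3 uint8, blue, green, red), "intrinsics" (3x3 intrinsics, pixels), "xyz" and "rotation" of the camera in the world. Camera axes: x right, y down, z forward; pixel columns grow to the right and rows downward; lengths in m; the calibration is good to about 2 mm. A picture is of the moment at which its call begins. There is no depth.
- bot.hand_in(): hands the job in; it is judged then, once.
The state is a dict: "time_s": time; "joint_positions": joint angles; "qvel": joint speeds; "tau": joint torques, N m; "position": TCP position; "tcp_rot": TCP orientation; "force": force on the tool from outside, world axes, zero at the start; "moment": the same for the moment, N m; "opening": opening from 0.0 (shut) to 1.0 (fully open); "grasp_force": force on a finger pad.
Only numpy, scipy, OpenCV 4.12 (cv2) and the standard library are available. Lean on these libraries where they do the work, as an engineer would, in place of code of your own. Each camera call takes 0.05 s, during which the arm holds its last target. There are 200 camera calls.

## Working session

There is one attempt and no reset: what is moved stays moved. The work goes in short steps, Python scripts to look and compute and a shell command to move; the robot and the scene stay as the last step left them, time stands still between calls to the robot, and variables do not carry over. Pictures are saved under pics/ and viewed, at most 10 in all, crops included, and the job is handed in when it is done.

```bash
mkdir -p pics; python3 - <<'E'
from rig import readout,cams
import cv2
for n in("top","side"):
    c=cams.capture(n);cv2.imwrite(f"pics/{n}0.png",c["image"]);print(n,c["intrinsics"],c["xyz"],c["rotation"])
s=readout.read_state();print(s["time_s"],s["position"],s["tcp_rot"],s["opening"])
E
```

```text
top [[463.78584862   0.         316.99473254]
 [  0.         463.78584862 241.16197441]
 [  0.           0.           1.        ]] [0.41449433 0.14797919 0.98691988] [[ 0.00760212 -0.98181276  0.18969951]
 [-0.99996049 -0.00833791 -0.00308093]
 [ 0.0046066  -0.18966859 -0.98183736]]
side [[548.3447886    0.         328.36426522]
 [  0.         548.3447886  243.22653324]
 [  0.           0.           1.        ]] [0.44970533 0.98517537 0.35960356] [[-0.98644576 -0.07472759  0.14608404]
 [-0.16287508  0.3378872  -0.92698649]
 [ 0.01991154 -0.93821534 -0.34547865]]
0.1 [ 0.23333757 -0.57912041  0.22167891] [[ 9.27618562e-01  3.73528647e-01 -3.90304680e-04]
 [ 3.73528706e-01 -9.27616774e-01  1.85126033e-03]
 [ 3.29445598e-04 -1.86305345e-03 -9.99998210e-01]] 1.0014640898625897
```

View pics/top0.png

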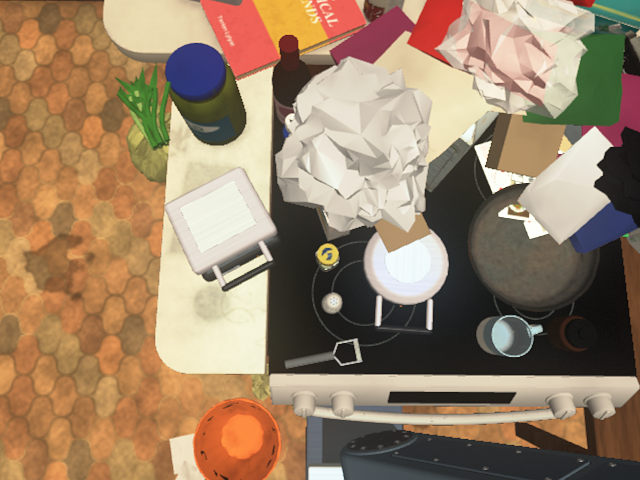

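View pics/side0.png

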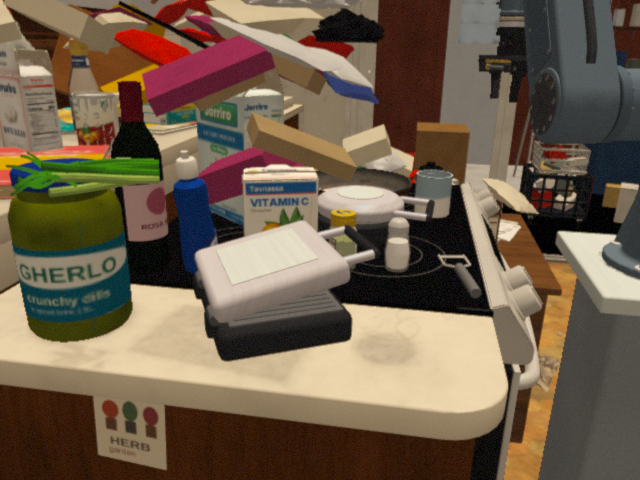

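The top view shows the press at about (222,222) with its bar near (245,273), the salt shaker at (332,302) and the waffle maker at (405,265). The side view shows the press lid already slightly open. I'll enlarge the bar in both views.

```bash
python3 - <<'E'
import cv2,numpy as np
a=cv2.imread("pics/top0.png")[160:300,155:285];b=cv2.imread("pics/side0.png")[210:360,190:390]
cv2.imwrite("pics/ta.png",cv2.resize(a,None,fx=4,fy=4,interpolation=2))
cv2.imwrite("pics/sb.png",cv2.resize(b,None,fx=4,fy=4,interpolation=2))
E
```

```text
(no output)
```

View pics/ta.png

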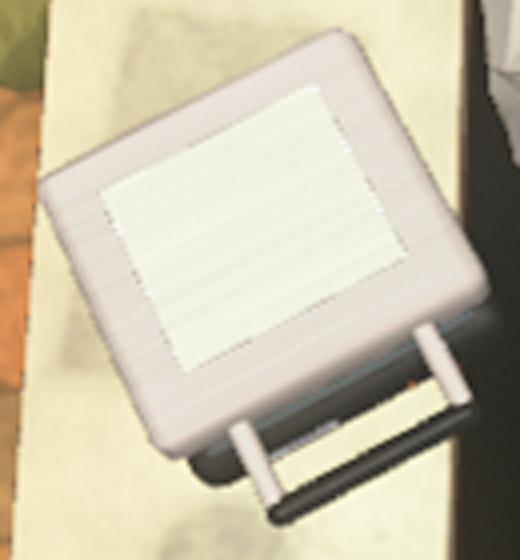

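View pics/sb.png

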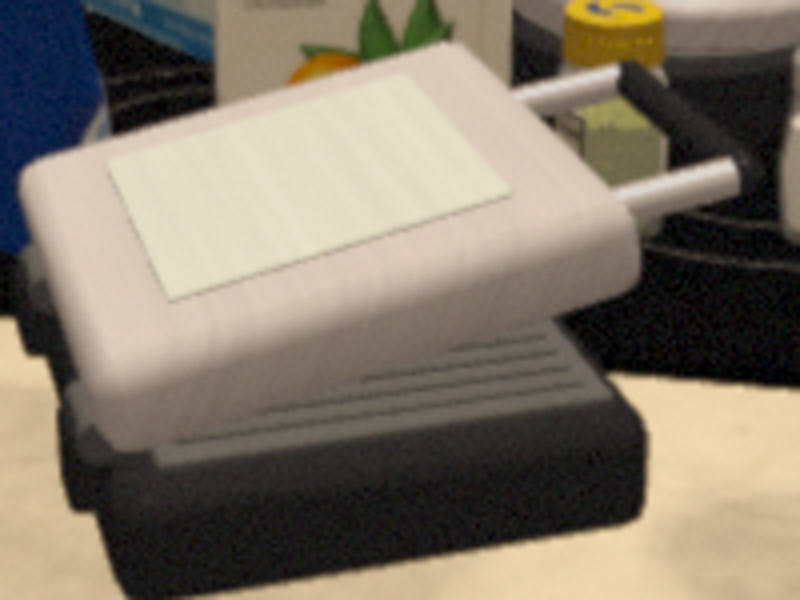

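The top crop puts the bar ends at full-image pixels (225,288.5) and (271,262). The side crop puts them at (376,253) near and (347,229) far. I'll triangulate these.

```bash
cat > h.py <<'E'
import numpy as np,cv2
from rig import cams
def P(c):
    R=np.array(c["rotation"]).T;return np.array(c["intrinsics"])@np.c_[R,-R@np.array(c["xyz"])]
def tri(t,s,pt,ps):
    X=cv2.triangulatePoints(P(t),P(s),np.array(pt,float).T,np.array(ps,float).T);X=(X[:3]/X[3]).T
    for x in X: print(x.round(4),[ (lambda q:(q[:2]/q[2]).round(1))(P(c)@np.r_[x,1]) for c in(t,s)])
    return X
E
python3 - <<'E'
from h import *
from rig import readout
t=cams.capture("top");s=cams.capture("side")
X=tri(t,s,[(225.2,288.5),(271.2,262),(332,298)],[(376.2,253),(347,228.7),(399,220)])
m=(X[0]+X[1])/2;d=X[0]-X[1];d/=np.linalg.norm(d);yaw=np.arctan2(-d[0],d[1])
th=np.arcsin((m[2]-.05)/.2182)-np.arctan2(10,218)
f=np.array([np.cos(yaw),np.sin(yaw)])   # rear direction
H=m[:2]+f*.2182*np.cos(th+np.arctan2(10,218))
print("mid",m,"yaw",yaw,np.degrees(yaw),"len",np.linalg.norm(X[0]-X[1]),"theta",th,"hinge",H)
for a in(th,.4,.5,.6,.7,.785,.82):
    b=a+np.arctan2(10,218);q=np.r_[H-f*.2182*np.cos(b),.05+.2182*np.sin(b)];print(a,q.round(4),"shift from start cm",((q-m)*100).round(1))
R=readout.read_state()["tcp_rot"];R=np.array(R);print("toolY deg",np.degrees(np.arctan2(R[1,1],R[0,1])))
E
```

```text
[0.4918 0.3191 0.1029] [array([225.2, 288.7]), array([376., 253.])]
[0.5422 0.2328 0.104 ] [array([271.2, 262.7]), array([346.4, 228.6])]
[0.4727 0.1153 0.0858] [array([332. , 300.2]), array([397.2, 219.7])]
mid [0.51698105 0.27592623 0.10345479] yaw 0.5287985272917225 30.297923826549177 len 0.09998323660998844 theta 0.20166038371353887 hinge [0.69963711 0.38265293]
0.20166038371353887 [0.517  0.2759 0.1035] shift from start cm [0. 0. 0.]
0.4 [0.5297 0.2833 0.1441] shift from start cm [1.3 0.7 4.1]
0.5 [0.5386 0.2886 0.1633] shift from start cm [2.2 1.3 6. ]
0.6 [0.5492 0.2947 0.1813] shift from start cm [3.2 1.9 7.8]
0.7 [0.5613 0.3018 0.1981] shift from start cm [4.4 2.6 9.5]
0.785 [0.5726 0.3084 0.2111] shift from start cm [ 5.6  3.3 10.8]
0.82 [0.5776 0.3113 0.2162] shift from start cm [ 6.1  3.5 11.3]
toolY deg -68.0679747059615
```

```bash
python3 -m inch '[[0,0,3,0,8.7],[1,4,4,7,8.7],[2,8,4,14,8.7],[3.5,12,4,21,8.7],[5,16,4,28,8.7],[6,20,4,35,8.7],[7.5,24,4,42,8.7],[9,28,4,49,8.7],[10,32,4,56,8.7],[11,35,4,62,8.7]]'; python3 -m inch '[[1.3,3.8,0,7,8],[2.6,7.6,0,14,7],[3.9,11.4,0,21,6],[5.2,15.2,0,28,5],[6.5,19,0,34,4.2],[8,23,0,36.4,4.2],[9.3,27,0,36.4,4.2],[10.6,31,0,36.4,4.2],[12,35,0,36.4,4.2],[13.4,39,0,36.4,4.2]]'
```

```text
time_s: 1.03
position: [0.3431, -0.2267, 0.2624]
tcp_rot: [[0.1, 0.995, -0.001], [0.995, -0.1, 0.001], [0.001, -0.001, -1.0]]
force: [0.4, -0.1, 0.4]
opening: 1.001
grasp_force: 0.0
time_s: 1.87
position: [0.4764, 0.1595, 0.2626]
tcp_rot: [[-0.506, 0.863, -0.0], [0.863, 0.506, -0.0], [-0.0, -0.0, -1.0]]
force: [1.0, -0.6, 0.3]
opening: 0.488
grasp_force: 0.0
```

```bash
python3 -m inch '[[1.3,3.8,0,0,4.2],[2.6,7.6,0,0,4.2],[4,11.5,0,0,4.2],[4,11.5,-4,0,4.2],[4,11.5,-8,0,4.2],[4,11.5,-11,0,4.2],[4,11.5,-11,0,4.2],[4,11.5,-11,0,4.2],[4,11.5,-11,0,4.2]]'; python3 - <<'E'
from h import *
t=cams.capture("top")["image"][150:310,150:350];s=cams.capture("side")["image"][130:330,200:400]
cv2.imwrite("pics/c1.png",np.hstack([cv2.resize(t,(400,400*160//200)),cv2.resize(s[:160],(400,320))]))
E
```

```text
time_s: 2.62
position: [0.5177, 0.2725, 0.154]
tcp_rot: [[-0.505, 0.863, 0.003], [0.863, 0.505, 0.001], [-0.001, 0.003, -1.0]]
force: [0.4, -0.6, 0.3]
opening: 0.48
grasp_force: 0.0
```

View pics/c1.png

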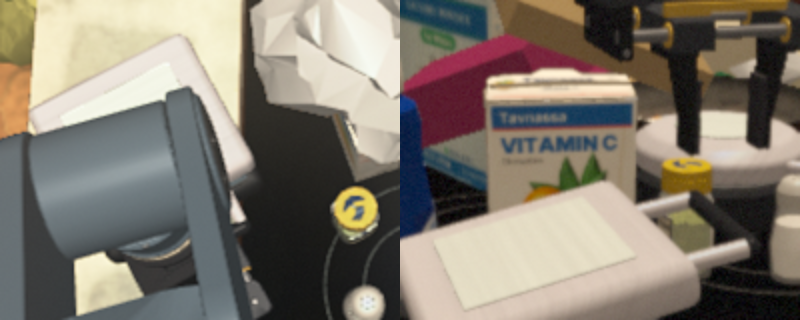

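The crop shows the open fingers straddling the bar, tips at crop (690,150) and (758,150), bar centre at (720,222). I'll lower and close.

```bash
python3 -m inch '[[0,0.2,-2,0,4.2],[0,0.2,-4,0,4.2],[0,0.2,-5.5,0,4.2],[0,0.2,-7,0,4.2],[0,0.2,-7,0,4.2],[0,0.2,-7,0,0.6],[0,0.2,-7,0,0.6],[0,0.2,-7,0,0.6],[0,0.2,-7,0,0.6],[0,0.2,-7,0,0.6]]'
```

```text
time_s: 3.55
position: [0.517, 0.2744, 0.0836]
tcp_rot: [[-0.505, 0.863, 0.002], [0.863, 0.505, 0.001], [-0.0, 0.002, -1.0]]
force: [1.0, -0.2, 0.2]
opening: 0.19
grasp_force: 0.8
```

```bash
python3 -m inch '[[0,0,0,0,0.6],[0,0,0,0,0.6],[0,0,0,0,0.6],[0.2,0.1,1,0,0.6],[0.5,0.3,2,0,0.6],[0.9,0.5,3,0,0.6],[1.3,0.7,4.1,0,0.6],[1.3,0.7,4.1,0,0.6],[1.3,0.7,4.1,0,0.6]]'
```

```text
time_s: 4.3
position: [0.5302, 0.2816, 0.1237]
tcp_rot: [[-0.505, 0.863, 0.002], [0.863, 0.505, 0.001], [-0.0, 0.002, -1.0]]
force: [3.5, 2.3, -1.4]
opening: 0.155
grasp_force: 30.1
```

Gripped (13.5 mm opening, 30 N) and following the arc, so I'll continue to about 0.8 rad.

```bash
python3 -m inch '[[0.4,0.3,1,0,0.6],[0.9,0.6,1.9,0,0.6],[1.4,0.9,2.8,0,0.6],[1.9,1.2,3.7,0,0.6],[2.5,1.5,4.6,0,0.6],[3.1,1.9,5.4,0,0.6],[3.7,2.2,6.1,0,0.6],[4.4,2.6,6.8,0,0.6],[4.4,2.6,6.8,0,0.6],[4.4,2.6,6.8,0,0.6]]'; python3 - <<'E'
from h import *
t=cams.capture("top")["image"][150:310,150:350];s=cams.capture("side")["image"][90:330,190:390]
cv2.imwrite("pics/c2.png",np.hstack([cv2.resize(t,(400,320)),cv2.resize(s,(400,480))[:320]]))
E
```

```text
time_s: 5.13
position: [0.5708, 0.3044, 0.1912]
tcp_rot: [[-0.506, 0.863, -0.007], [0.863, 0.505, -0.006], [-0.002, -0.009, -1.0]]
force: [-2.8, -6.1, 3.3]
opening: 0.153
grasp_force: 30.0
```

View pics/c2.png

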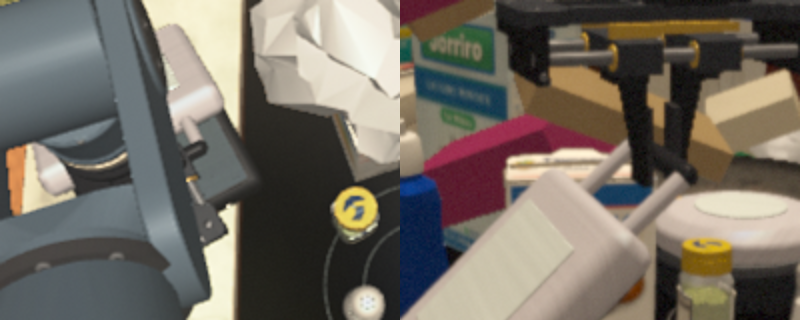

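The lid stands near 45° with the bar still between the fingers (crop (670,160)). I'll open to 4 cm and withdraw straight up.

```bash
python3 -m inch '[[0,0,0,0,2.5],[0,0,0,0,3.6],[0,0,0,0,3.6],[0,0,0,0,3.6],[0,0,0,0,3.6],[0,0,1,0,3.6],[0,0,2.5,0,3.6],[0,0,5,0,3.6],[0,0,8,0,3.6],[0,0,10,0,3.6]]'; python3 -m inch '[[-2,-2,2,0,3.6],[-4,-5,2,0,3.6],[-6,-8,2,0,3.6],[-8,-11,2,0,3.6],[-10,-15,2,0,3.6],[-11,-18,2,0,3.6],[-11,-21,2,0,3.6],[-11,-24,2,0,3.6],[-11,-24,2,0,3.6],[-11,-24,2,0,3.6]]'; python3 - <<'E'
from h import *
t=cams.capture("top");s=cams.capture("side")
cv2.imwrite("pics/t3.png",t["image"]);cv2.imwrite("pics/s3.png",s["image"])
cv2.imwrite("pics/c3.png",np.hstack([cv2.resize(t["image"][150:310,150:350],(400,320)),cv2.resize(s["image"][130:330,190:430],(400,320))]))
E
```

```text
time_s: 6.07
position: [0.5742, 0.3078, 0.295]
tcp_rot: [[-0.505, 0.863, 0.003], [0.863, 0.505, 0.001], [-0.001, 0.004, -1.0]]
force: [0.9, 0.3, 0.4]
opening: 0.41
grasp_force: 0.0
time_s: 6.9
position: [0.4637, 0.0662, 0.3125]
tcp_rot: [[-0.502, 0.865, 0.002], [0.865, 0.502, 0.0], [-0.0, 0.002, -1.0]]
force: [1.0, -0.5, -0.4]
opening: 0.417
grasp_force: 0.0
```

View pics/c3.png

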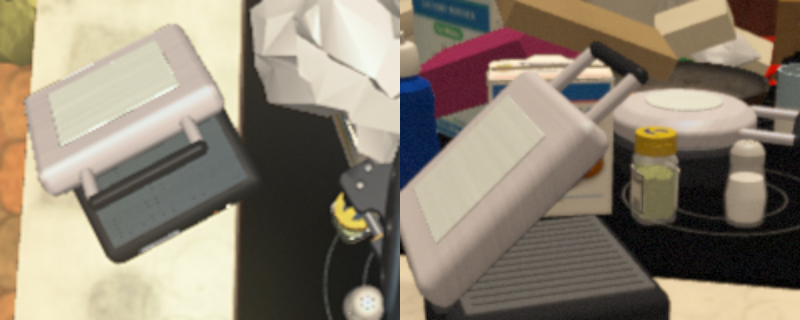

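The crop shows the lid up and the gripper clear. The shaker (745,185) and waffle maker are undisturbed. I'll check the angle from the bar ends: top (198.5,251.5) and (251,225), side (334,177) and (308,160).

```bash
python3 - <<'E'
from h import *
X=tri(cams.capture("top"),cams.capture("side"),[(198.5,251.5),(251,225)],[(334,177),(308,160)])
print(np.arcsin((X[:,2].mean()-.05)/.2182)-np.arctan2(10,218))
E
```

```text
[0.5453 0.3472 0.207 ] [array([198.5, 251.6]), array([333.9, 177. ])]
[0.5937 0.2596 0.2073] [array([250.9, 224.3]), array([308.6, 160.2])]
0.7583183700895145
```

```bash
python3 -c "
from rig import bot
print(bot.hand_in())"
```

```text
the job is handed in; nothing more can be done
None
```

I raised the press lid to about 0.76 rad (43°, measured from the pictures) and let go; it stayed there. The waffle maker is still shut, the salt shaker looks undisturbed, and I handed the job in at about 7 s (no verdict was returned).

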